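# Set and lock the flow knob of a countertop water filter

## Task

Turn the black knob on the free-standing water filter until its pointer stands at the raised curved mark, then pull it straight out (upward) as far as it goes, so that it locks there, and let go. The catch that lets the knob out is somewhere within the mark and has to be found by feel: where the knob does not come out, do not tug hard, turn it a little along the mark and try again gently. Keep the filter standing where it is on the counter and leave the mug, the soap bottle and the brush alone.

Things in the scene. Friction and masses are not known exactly. Their poses are not given: they have to be found in the camera images.
- filter: White box on four rubber feet, loose on the counter, 150 (its x) x 240 (its y) mm, deck 75 mm high, 2.3 to 3.3 kg. Origin: centre of its underside. Knob axis vertical at local (0,-55) mm. Steel cap (r 43, 46 high) at local (-15,70), spout at (53,98), 168 high, bending to +y. Pulling up with 15 N or more on a knob that is not free lifts it; 4 mm of lift or 20 mm of shift is too much.
- knob_grip (a point): Grip point on the knob's axis, 30 mm above the deck while the knob is in; rises with it. The black knob is a round skirt (radius 29 mm, its top 7 mm above the deck while in) carrying an upright grip bar 42 mm long, 13 mm wide, 34 mm high, whose top is 11 mm above this point. Pinch the bar across its 13 mm from above.
- knob_tip (a point): Tip of the knob's pointer, a small steel nose at one end of the grip bar just above the skirt, 30 mm out from the axis along the bar's length and 17 mm below knob_grip.
- mark (a point): Top middle of the raised curved mark: a black ridge on the deck, 10 mm wide, 4 mm high, an arc from 34 to 44 mm out from the knob's axis, reaching 0.38 rad (22 degrees) to either side of this point. It lies along the filter's +x from the axis. The thin flat strokes round the rest of the dial mean nothing.
- dial (a joint): Turn of the knob (rad): 0 with the pointer at the middle of the mark, growing anticlockwise seen from above; range -1.5 to 0.6. Starts between -1.18 and -0.65, so it must be turned anticlockwise, against light friction (0.06 N m).
- knob (a joint): Pull of the knob (m): 0 in, 0.014 fully out. It comes out only at a hidden catch slot, at a dial reading anywhere from -0.32 to 0.32, new each time, found only by feel. Within about 0.045 rad of the slot it slides out against a steady 3 N, stays where left and cannot turn; elsewhere it stops hard after about 2 mm and can be pushed back and turned on.
- mug: White mug with a handle, 76 mm across, 85 mm high, standing under the spout. Origin: centre of its underside. A bystander: leave it.
- soap: Blue soap bottle with a black cap, 64 mm across, 150 mm high. Origin: centre of its underside. A bystander: leave it.
- brush: Small round wooden dish brush, 56 mm across, 66 mm high. Origin: centre of its underside. A bystander: leave it.

How it is judged:
On the way, in this order (a step that is already met when the one before it is completed fails the run):
1. the pointer stands at the mark with the knob still in (value of joint dial between -0.42 and 0.42 rad and value of joint knob below 0.005 m), for 0.1 s.
2. the knob is pulled out and held by the catch (value of joint knob above 0.011 m), for 0.1 s.
At the end, for the whole second after the job is handed in: The knob is out by more than 11 of its 14 mm with its pointer at the mark (within 0.42 rad of its middle); the filter stands flat and at rest on the counter within 20 mm of where it was, and mug, soap bottle and brush are within 20 mm of where they were (value of joint knob above 0.011 m and value of joint dial between -0.42 and 0.42 rad and distance of each of filter, mark, mug, soap, brush from where it was at the start of the episode below 0.02 m and angle between filter's own z axis and vertical below 0.015 rad and linear speed of filter below 0.01 m/s); the robot touches nothing.
It fails at once if the filter is lifted off the counter (its dial raised 4 mm or more) (height (world z) of mark above 0.083 m).
It fails at once if the filter is shoved or twisted 20 mm or more (distance of any of filter, mark from where it was at the start of the episode above 0.02 m).
It fails at once if the mug, soap bottle or brush is disturbed (moved 20 mm or tipped) (distance of any of mug, soap, brush from where it was at the start of the episode above 0.02 m or angle between any of mug, soap, brush's own z axis and vertical above 0.3 rad).
It also fails if it takes over 64 s, if anything falls off the work surface, if the arm or the gripper's body presses on something with over 40 N, if the wrist force passes 120 N, or if a joint passes its speed limit or range.

## Robot

A 7-joint arm with a two-finger parallel gripper is mounted at the origin on the work surface. World frame = base frame: x ahead of the robot, y to its left, z up, the work surface at z = 0. Lengths are in m, angles in rad, forces in N, time in s.
With the tool pointing down it reaches from about 0.425 to 0.875 m from the base axis. Payload 4.7 kg.
Tool frame: the origin (TCP) lies midway between the tips of the shut fingers; the grasp point (between the pads) lies 19 mm behind it; z points along the fingers, y is the line along which they close (so a half turn about z gives the same grasp; the last joint's range is limited). The gripper opens to 87 mm and grips with 3 to 60 N. Pads are 19 mm wide; open, the fingers measure 117 mm over their backs; the gripper's body (75 mm by 190 mm) begins 51 mm behind the grasp point.
Start: joints at [-1.176, 0.321, -0.07, 1.45, 0.023, 1.371, -0.057], TCP at [0.242, 0.603, 0.223] pointing down, gripper open.
Joint ranges: [-2.86, 2.86], [-0.3, 2.09], [-1.38, 1.24], [0.06, 2.45], [-1.56, 4.7], [0.09, 2.05], [-2.69, 2.69]. Speed limits (rad/s): [2.57, 2.57, 3.14, 3.14, 3.14, 3.14, 3.14].

## Interface

Orientations are given as a rotation vector (axis times angle).
In Python, from bench import ctrl gives the robot as it stands. The module is installed in compiled form; this text tells all that it offers.
- The arm moves only by the shell command python3 -m handwheel 'ROWS' [FORCE]. ROWS is JSON, a list of rows, each a list of 7 numbers: the finger opening in m, from 0 to 0.087, then the shift along the tool's x, y, z in m, then the turn, a rotation vector about the tool's x, y, z in degrees. A call has 1 to 12 rows; each row shifts and turns the commanded pose from where the row before left it, along the tool's axes as they then stand; what a row does not reach is not made up. A row lasts 1/8 s, in which the tool goes at most 62.5 mm and 10.7 degrees, less where a joint would pass 70% of its speed; a pose out of reach is approached as far as the arm can. A call is refused whole if a number of a shift passes 0.0625 or a number of a turn 10.7, either way. A call with a gripper value outside its range is refused whole. The fingers move at their own pace and stop on an object; FORCE is the grip in N (left out, the last holds). Time passes only in rows, so rows that do not move let the fingers close. It gives the time, the measured TCP pose, the force, the opening and the grip force at its end, in the units of the state.
- ctrl.get_state(): the state, without advancing time (a new reading comes with each control period).
- ctrl.get_image(name): name is "scene" or "side" or "wrist"; returns (picture, depth): 480x640x3 uint8, blue, green, red; 480x640 float32, m along the optical axis (not along the pixel's ray), 0 where there is no reading.
- ctrl.camera_info(name): a dict with "intrinsics" (3x3 intrinsics, pixels), "D" ([k1, k2, p1, p2, k3] as OpenCV has them; the pictures are not rectified), "R" (3x3) and "t" (3): a world point X has camera coordinates R X + t. Camera axes: x right, y down, z forward; pixel columns grow to the right and rows downward; lengths in m; the calibration is good to about 2 mm. A picture is of the moment at which its call begins: read the wrist's pose just before it. camera_info takes no time and is no camera call; for the wrist camera it gives the pose at the moment of the call.
- ctrl.close_job(): hands the job in; it is judged then, once.
The state is a dict: "time": time; "joint_positions": joint angles; "qd": joint speeds; "joint_torque": joint torques, N m; "position": TCP position; "tool_rot": TCP orientation; "ft_force": force on the tool from outside, world axes, zero at the start; "torque": the same for the moment, N m; "grip_width": opening from 0.0 (shut) to 1.0 (fully open); "grip_force": force on a finger pad.
Only numpy, scipy, OpenCV 4.12 (cv2) and the standard library are available. Lean on these libraries where they do the work, as an engineer would, in place of code of your own. Each camera call takes 0.05 s, during which the arm holds its last target. There are 200 camera calls.

## Working session

There is one attempt and no reset: what is moved stays moved. The work goes in short steps, Python scripts to look and compute and a shell command to move; the robot and the scene stay as the last step left them, time stands still between calls to the robot, and variables do not carry over. Pictures are saved under pics/ and viewed, at most 10 in all, crops included, and the job is handed in when it is done.

```bash
mkdir -p pics
cat > h.py <<'E'
import numpy as np, cv2
from bench import ctrl
from scipy.spatial.transform import Rotation as Ro
def pts(name,d):
    c=ctrl.camera_info(name);K=np.array(c["intrinsics"]);D=np.array(c["D"]);R=np.array(c["R"]);t=np.array(c["t"]).ravel()
    h,w=d.shape;u,v=np.meshgrid(np.arange(w),np.arange(h))
    n=cv2.undistortPoints(np.stack([u,v],-1).reshape(-1,1,2).astype(float),K,D).reshape(h,w,2)
    P=np.dstack([n*d[...,None],d]); return (P-t)@R
def ray(name,uv,z):
    c=ctrl.camera_info(name);K=np.array(c["intrinsics"]);D=np.array(c["D"]);R=np.array(c["R"]);t=np.array(c["t"]).ravel()
    n=cv2.undistortPoints(np.array(uv,float).reshape(-1,1,2),K,D).reshape(-1,2)
    r=np.c_[n,np.ones(len(n))]@R; o=-R.T@t
    return o+r*((z-o[2])/r[:,2])[:,None]
E
python3 - <<'E'
from h import *
s=ctrl.get_state();print(s["position"],s["tool_rot"],s["ft_force"])
a=[]
for n in("scene","side","wrist"):
    im,d=ctrl.get_image(n);a.append(im);np.savez(f"pics/{n}.npz",im=im,d=d)
    c=ctrl.camera_info(n);print(n,-np.array(c["R"]).T@np.array(c["t"]).ravel())
cv2.imwrite("pics/scene0.png",a[0]);cv2.imwrite("pics/two0.png",cv2.resize(np.hstack(a[1:]),(800,300)))
E
```

```text
[0.24142083 0.60290729 0.22147574] [-5.94462236e-01 -3.08456183e+00  2.94323843e-03] [ 0.01984313  0.05552668 -0.05228174]
scene [ 1.27461059 -0.26557716  0.73730534]
side [ 0.22909987 -0.47426069  0.78187393]
wrist [0.17543962 0.62906767 0.38462872]
```

View pics/scene0.png

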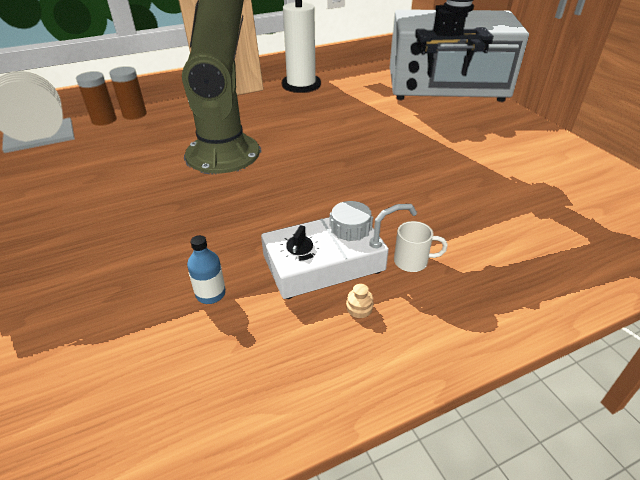

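View pics/two0.png

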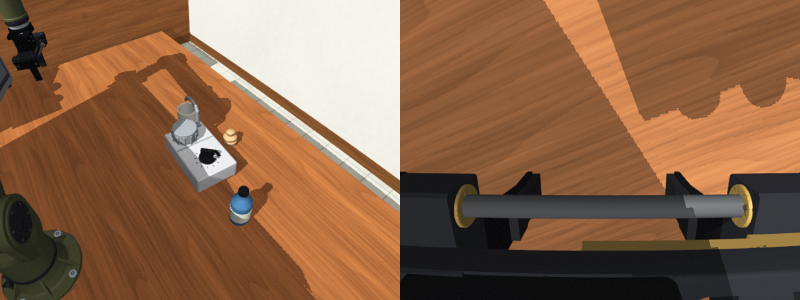

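The scene picture shows the filter with its knob at about (300,243), the mug at (413,247), the brush at (360,302) and the soap at (206,275). The side picture shows the same things, and the wrist sees only counter. Next I measure the filter's deck and knob.

Run:
```python
from h import *
ims=[]
for n in("scene","side"):
    z=np.load(f"pics/{n}.npz");im,d=z["im"],z["d"];P=pts(n,d)
    print(n,"depth ok",(d>0).mean())
    hsv=cv2.cvtColor(im,cv2.COLOR_BGR2HSV)
    near=(d>0)&(P[...,0]>.4)&(P[...,0]<1)&(abs(P[...,1])<.4)
    deck=near&(abs(P[...,2]-.075)<.006)&(hsv[...,1]<60)
    m=deck.astype(np.uint8); k,l,st,_=cv2.connectedComponentsWithStats(m)
    i=1+np.argmax(st[1:,4]);q=P[l==i]
    r=cv2.minAreaRect(q[:,:2].astype(np.float32));print("deck n",len(q),"z",np.median(q[:,2]),r)
    c=np.array(r[0]);
    kb=near&(P[...,2]>.083)&(P[...,2]<.13)&(hsv[...,2]<70)&(np.hypot(P[...,0]-c[0],P[...,1]-c[1])<.12)
    q=P[kb];print("bar",len(q),q.mean(0),"zmax",q[:,2].max(),cv2.minAreaRect(q[q[:,2]>.1][:,:2].astype(np.float32)))
    for nm,lo,hi in(("blue",(95,120,50),(120,255,255)),):
        b=near&(cv2.inRange(hsv,lo,hi)>0);print(nm,P[b].mean(0))
    x,y,w,h=st[1+np.argmax(st[1:,4])][:4]
    ims.append(cv2.resize(im[y-25:y+h+15,x-10:x+w+10],(400,300),interpolation=cv2.INTER_CUBIC));print(x,y,w,h)
cv2.imwrite("pics/crop.png",cv2.resize(np.hstack(ims),(800,300)))
```

```text
scene depth ok 0.9960904947916667
deck n 3648 z 0.07487238198652646 ((0.5781716108322144, 0.0630434975028038), (0.23912817239761353, 0.1507181078195572), 86.09615325927734)
bar 244 [0.57899419 0.00763994 0.10176947] zmax 0.11811094404875186 ((0.5730285048484802, 0.00949178822338581), (0.013316665776073933, 0.043817441910505295), 44.98313903808594)
blue [ 0.57028872 -0.19085022  0.08799997]
261 217 127 62
side depth ok 0.9961165364583333
deck n 4306 z 0.0751189436769007 ((0.5759832262992859, 0.06145348399877548), (0.24009491503238678, 0.15043096244335175), 85.98185729980469)
bar 364 [0.56823311 0.00440161 0.10133163] zmax 0.1200714169599425 ((0.5469425916671753, 0.06514532119035721), (0.024948693811893463, 0.16639794409275055), 22.79325294494629)
blue [ 0.53914775 -0.20149346  0.0980897 ]
263 196 115 96
```

View pics/crop.png

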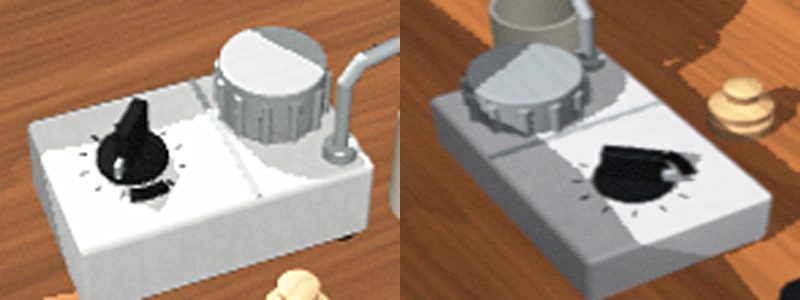

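Both views agree. The filter centre is at (0.577, 0.062) with yaw about -4°, so the knob axis is at about (0.573, 0.0075). The bar and pointer stand at about -45° in the world, which puts the dial near -0.72. The crop shows the nose left of the mark in the scene view, as it should be. Now I move above the knob.

```bash
python3 -m handwheel '[[0.05,-0.0481,-0.0391,-0.001,0,0,0],[0.05,-0.0481,-0.0391,-0.001,0,0,0],[0.05,-0.0481,-0.0391,-0.001,0,0,0],[0.05,-0.0481,-0.0391,0,0,0,0],[0.05,-0.0481,-0.0391,0,0,0,0],[0.05,-0.0481,-0.0391,0,0,0,0],[0.05,-0.0481,-0.0391,0,0,0,0],[0.05,-0.0481,-0.0391,0,0,0,0],[0.05,-0.0481,-0.0391,0,0,0,0],[0.05,-0.0481,-0.0391,0,0,0,0],[0.05,-0.0481,-0.0391,0,0,0,0]]'
python3 -m handwheel '[[0.05,0,0,0,0,0,10],[0.05,0,0,0,0,0,10],[0.05,0,0,0,0,0,3.2],[0.05,0,0,0,0,0,0],[0.05,0,0,0,0,0,0]]'
cat > st.py <<'E'
from h import *
s=ctrl.get_state();R=Ro.from_rotvec(s["tool_rot"]).as_matrix();p=np.array(s["position"])
print("pos",p,"tool y az",np.degrees(np.arctan2(R[1,1],R[0,1])),"z",R[:,2],"j7",s["joint_positions"][6],"F",s["ft_force"],"T",s["torque"])
def to(t): print("tool shift",R.T@(np.array(t)-p))
E
python3 - <<'E'
from st import *
to([.573,.0078,.2])
im,d=ctrl.get_image("wrist");cv2.imwrite("pics/w1.png",im);np.savez("pics/w1.npz",im=im,d=d)
P=pts("wrist",d);hsv=cv2.cvtColor(im,cv2.COLOR_BGR2HSV)
for lo,hi in((.1,.13),(.113,.12)):
    b=(hsv[...,2]<90)&(P[...,2]>lo)&(P[...,2]<hi)&(np.hypot(P[...,0]-.573,P[...,1]-.008)<.04)
    print(b.sum(),np.median(P[b],0) if b.any() else "",cv2.minAreaRect(P[b][:,:2].astype(np.float32)) if b.any() else "")
E
```

```text
time: 1.52
position: [0.5736, 0.0059, 0.2256]
tool_rot: [0.594, 3.085, 0.001]
ft_force: [1.2, 0.3, -0.5]
grip_width: 0.574
grip_force: 0.0
time: 2.15
position: [0.5729, 0.0076, 0.2254]
tool_rot: [-1.201, -2.903, 0.0]
ft_force: [-0.3, 0.2, 0.4]
grip_width: 0.575
grip_force: 0.0
pos [0.57285598 0.00756839 0.22543742] tool y az 45.04704562434911 z [-1.70064059e-04  2.03901551e-05 -9.99999985e-01] j7 0.7941630503154087 F [-0.30418701  0.16022924  0.44743469] T [-0.01578155 -0.01977405 -0.0336344 ]
tool shift [5.82923509e-05 2.68351723e-04 2.54374047e-02]
1116 [0.57036691 0.01113965 0.11658971] ((0.5718798041343689, 0.009955867193639278), (0.012700947001576424, 0.04155680909752846), 45.12721252441406)
1062 [0.57110547 0.01042192 0.11663047] ((0.571904718875885, 0.009944465942680836), (0.0125222597271204, 0.0415506474673748), 44.753482818603516)
```

View pics/w1.png

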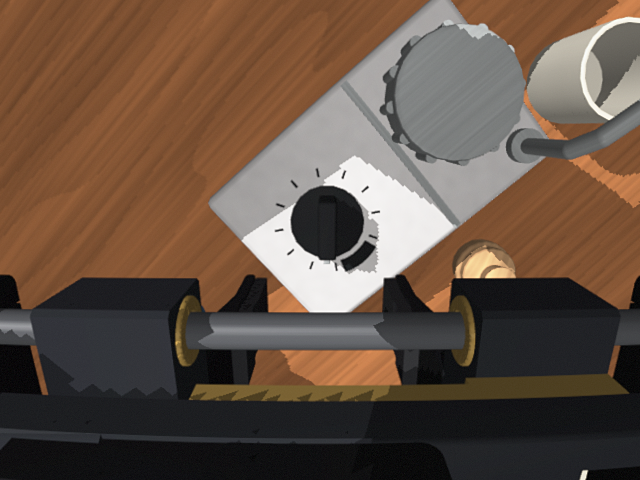

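The wrist view shows the bar upright at (328,225), the mark at (358,255) to its lower right, and fingers aligned across the bar. The measured bar is 12.6 x 41.6 mm at z 0.1166, which matches the given sizes. Next I descend and grip gently.

```bash
python3 -m handwheel '[[0.05,0.0016,0.0007,0.05,0,0,0],[0.05,0,0,0.05,0,0,0],[0.05,0,0,0.02,0,0,0],[0.05,0,0,0.0174,0,0,0],[0.05,0,0,0,0,0,0],[0.05,0,0,0,0,0,0]]' 20
python3 st.py
python3 -m handwheel '[[0.0,0,0,0,0,0,0],[0.0,0,0,0,0,0,0],[0.0,0,0,0,0,0,0],[0.0,0,0,0,0,0,0],[0.0,0,0,0,0,0,0],[0.0,0,0,0,0,0,0]]' 20
python3 st.py
```

```text
time: 2.95
position: [0.5732, 0.0091, 0.0893]
tool_rot: [1.202, 2.901, 0.002]
ft_force: [0.0, -0.4, -0.3]
grip_width: 0.571
grip_force: 0.0
pos [0.57321471 0.00912529 0.08925289] tool y az 44.984565132073975 z [ 1.85654181e-03  2.79825097e-04 -9.99998237e-01] j7 0.841212094370998 F [ 0.0297457 -0.3989976 -0.2563394] T [-0.05177427  0.05887361  0.01125745]
time: 3.7
position: [0.5728, 0.0096, 0.0883]
tool_rot: [1.202, 2.902, 0.001]
ft_force: [2.0, 1.4, 0.5]
grip_width: 0.145
grip_force: 20.0
pos [0.57280181 0.00964758 0.08831877] tool y az 44.99869665413917 z [ 1.02408151e-03  5.41737020e-04 -9.99999329e-01] j7 0.8411205322257758 F [2.03177475 1.37655019 0.52218411] T [ 0.24589968 -0.32798621 -0.04873672]
```

Gripped at 12.6 mm, as expected. Now I turn anticlockwise to about -17° on the dial and probe gently.

```bash
python3 -m handwheel '[[0,0,0,0,0,0,-6],[0,0,0,0,0,0,-6],[0,0,0,0,0,0,-6],[0,0,0,0,0,0,-6],[0,0,0,0,0,0,0],[0,0,0,0,0,0,0],[0,0,0,0,0,0,0]]'; python3 st.py
for i in 1; do python3 -m handwheel '[[0,0,0,-0.001,0,0,0],[0,0,0,-0.001,0,0,0],[0,0,0,0,0,0,0]]'; python3 st.py; python3 -m handwheel '[[0,0,0,-0.001,0,0,0],[0,0,0,0,0,0,0]]'; done; python3 st.py
```

```text
time: 4.58
position: [0.5727, 0.0094, 0.0883]
tool_rot: [0.574, 3.088, 0.001]
ft_force: [1.9, 1.4, 0.1]
grip_width: 0.154
grip_force: 20.0
pos [0.57265729 0.00941277 0.08830351] tool y az 68.94587577626731 z [ 7.36699838e-04  2.44654431e-04 -9.99999699e-01] j7 1.243185687256524 F [1.93163937 1.39333965 0.05842587] T [ 0.35861266 -0.41727806  0.03221649]
time: 4.95
position: [0.5726, 0.0094, 0.0902]
tool_rot: [0.573, 3.088, 0.001]
ft_force: [4.1, 2.0, -2.7]
grip_width: 0.15
grip_force: 20.0
pos [0.57260526 0.00937768 0.09018821] tool y az 68.98293843302348 z [ 6.53051197e-04  2.63992198e-04 -9.99999752e-01] j7 1.2430159910737832 F [ 4.08666556  2.04709244 -2.74678744] T [ 0.45168822 -0.97840699  0.0563342 ]
time: 5.2
position: [0.5726, 0.0094, 0.0904]
tool_rot: [0.573, 3.088, 0.0]
ft_force: [6.0, 1.0, -7.0]
grip_width: 0.145
grip_force: 20.0
pos [0.57264954 0.00937939 0.09043849] tool y az 68.98499062455849 z [ 7.89720175e-04  1.28306917e-05 -9.99999688e-01] j7 1.2426243991610046 F [ 6.00414093  1.03735312 -6.97275111] T [ 0.5114942  -1.35709922 -0.00189874]
```

It stops at 2.1 mm with about 7 N on the wrist. A gentle 3 mm pull therefore tells blocked from free. I'll step along the mark.

```bash
python3 -m handwheel '[[0,0,0,0.002,0,0,0],[0,0,0,0.0015,0,0,0],[0,0,0,0,0,0,-3.5],[0,0,0,0,0,0,0],[0,0,0,-0.002,0,0,0],[0,0,0,-0.0015,0,0,0],[0,0,0,0,0,0,0],[0,0,0,0,0,0,0]]'; python3 st.py
```

```text
time: 6.2
position: [0.5726, 0.0093, 0.0904]
tool_rot: [0.479, 3.104, -0.0]
ft_force: [6.1, 2.5, -5.5]
grip_width: 0.151
grip_force: 20.0
pos [0.57260402 0.00932124 0.09038493] tool y az 72.44170903885693 z [ 7.28283648e-04 -1.29016631e-04 -9.99999726e-01] j7 1.3007243406926718 F [ 6.14511574  2.47426877 -5.5063502 ] T [ 0.66054961 -1.33825666  0.05204149]
```

Still blocked at 0.0904. I continue, and each further step runs only if the last one stayed blocked.

```bash
cat > chk.py <<'E'
from st import *
import sys; sys.exit(1 if p[2]>.0908 or abs(s["ft_force"][2])>11 else 0)
E
python3 -m handwheel '[[0,0,0,0.002,0,0,0],[0,0,0,0.0015,0,0,0],[0,0,0,0,0,0,-3.5],[0,0,0,0,0,0,0],[0,0,0,-0.002,0,0,0],[0,0,0,-0.0015,0,0,0],[0,0,0,0,0,0,0],[0,0,0,0,0,0,0]]' >/dev/null; python3 chk.py && {
python3 -m handwheel '[[0,0,0,0.002,0,0,0],[0,0,0,0.0015,0,0,0],[0,0,0,0,0,0,-3.5],[0,0,0,0,0,0,0],[0,0,0,-0.002,0,0,0],[0,0,0,-0.0015,0,0,0],[0,0,0,0,0,0,0],[0,0,0,0,0,0,0]]' >/dev/null; python3 chk.py; } && {
python3 -m handwheel '[[0,0,0,0.002,0,0,0],[0,0,0,0.0015,0,0,0],[0,0,0,0,0,0,-3.5],[0,0,0,0,0,0,0],[0,0,0,-0.002,0,0,0],[0,0,0,-0.0015,0,0,0],[0,0,0,0,0,0,0],[0,0,0,0,0,0,0]]' >/dev/null; python3 chk.py; }
```

```text
pos [0.57263355 0.00928474 0.09036909] tool y az 75.92588393050035 z [ 7.78889549e-04 -1.92594872e-04 -9.99999678e-01] j7 1.359338407607145 F [ 6.54465478  2.95937242 -3.77022405] T [ 0.69632055 -1.38226802  0.02766898]
pos [0.57257646 0.00924577 0.09030537] tool y az 79.41454814831022 z [ 6.18168893e-04 -2.41740913e-04 -9.99999780e-01] j7 1.418100022342533 F [ 5.24673245  3.67193267 -2.35832611] T [ 0.71782151 -1.39500499  0.05322025]
pos [0.57256508 0.0092285  0.09032644] tool y az 82.89571134870009 z [ 6.07194663e-04 -2.63863304e-04 -9.99999781e-01] j7 1.4767015300150044 F [ 6.24959152  2.75661434 -2.26832934] T [ 0.71467392 -1.36375646  0.08965523]
```

The pull force is falling from step to step, so the probe is weakening. I pull a little more here and see how it responds.

```bash
python3 -m handwheel '[[0,0,0,-0.0005,0,0,0],[0,0,0,0,0,0,0],[0,0,0,0,0,0,0]]' >/dev/null; python3 st.py; python3 -m handwheel '[[0,0,0,-0.0005,0,0,0],[0,0,0,0,0,0,0],[0,0,0,0,0,0,0]]' >/dev/null; python3 st.py;  python3 -m handwheel '[[0,0,0,-0.0005,0,0,0],[0,0,0,0,0,0,0],[0,0,0,0,0,0,0]]' >/dev/null; python3 st.py
python3 - <<'E'
from h import *
im,d=ctrl.get_image("scene");a=im[190:310,240:400];cv2.imwrite("pics/s2.png",cv2.resize(a,(800,600),interpolation=cv2.INTER_CUBIC))
E
```

```text
pos [0.57253616 0.00920484 0.09032469] tool y az 82.89358126855554 z [ 5.31447392e-04 -4.79300845e-04 -9.99999744e-01] j7 1.4764522255092625 F [ 8.50804675  3.54985173 -5.82351794] T [ 0.76651397 -1.60939432  0.0404583 ]
pos [0.57257397 0.00922815 0.09040341] tool y az 82.89714844250447 z [ 6.25143010e-04 -6.03610639e-04 -9.99999622e-01] j7 1.476291086869046 F [ 9.16890748  2.19364235 -7.67925573] T [ 0.7130209  -1.90319568  0.03784824]
pos [0.57255741 0.00922312 0.0904368 ] tool y az 82.89660617958633 z [ 5.36787383e-04 -8.13170747e-04 -9.99999525e-01] j7 1.476042577598444 F [  9.84519775   3.81719939 -10.29049476] T [ 0.771903   -2.13872912  0.08147465]
```

View pics/s2.png

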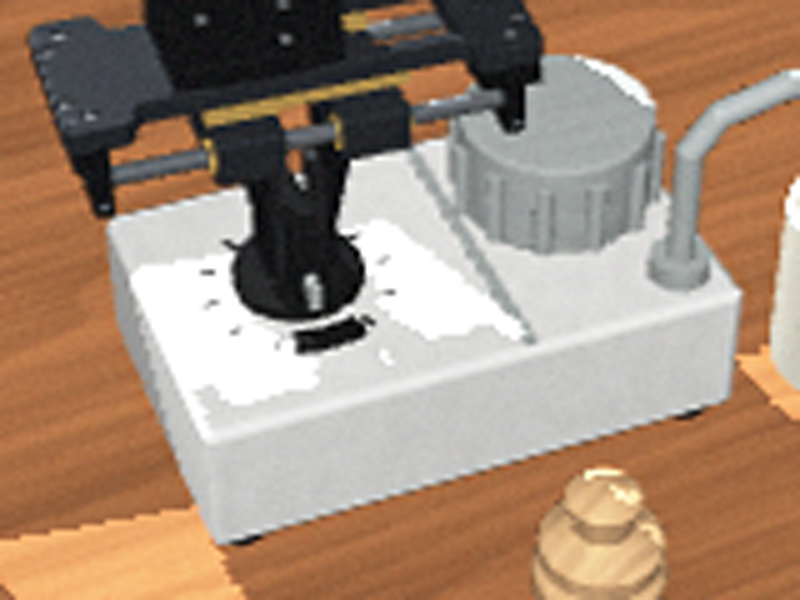

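The pointer nose at (312,290) has followed the gripper and stands just before the middle of the mark at (332,335). The knob is still blocked here at 10 N, and the filter stays put. I go on with slightly stronger probes.

```bash
python3 -m handwheel '[[0,0,0,0.002,0,0,0],[0,0,0,0.0025,0,0,0],[0,0,0,0,0,0,-3.5],[0,0,0,0,0,0,0],[0,0,0,-0.002,0,0,0],[0,0,0,-0.002,0,0,0],[0,0,0,0,0,0,0],[0,0,0,0,0,0,0]]' >/dev/null; python3 chk.py && {
python3 -m handwheel '[[0,0,0,0.002,0,0,0],[0,0,0,0.002,0,0,0],[0,0,0,0,0,0,-3.5],[0,0,0,0,0,0,0],[0,0,0,-0.002,0,0,0],[0,0,0,-0.0022,0,0,0],[0,0,0,0,0,0,0],[0,0,0,0,0,0,0]]' >/dev/null; python3 chk.py; }
```

```text
pos [0.57234185 0.00912592 0.09043888] tool y az 86.36681972386367 z [ 1.09262474e-04 -6.31501751e-04 -9.99999795e-01] j7 1.5348530012423007 F [ 8.29304114  3.46378202 -7.36660481] T [ 0.74852116 -1.79153328  0.01308364]
pos [0.57209727 0.00908406 0.09050233] tool y az 89.86445759713028 z [-4.45528638e-04 -7.11089007e-04 -9.99999648e-01] j7 1.5937248490702483 F [ 8.23898984  1.71207139 -7.16703304] T [ 0.69621933 -1.74575245  0.05349352]
```

Blocked with a solid 7 N at both angles. I continue.

```bash
python3 -m handwheel '[[0,0,0,0.002,0,0,0],[0,0,0,0.0022,0,0,0],[0,0,0,0,0,0,-3.5],[0,0,0,0,0,0,0],[0,0,0,-0.002,0,0,0],[0,0,0,-0.0022,0,0,0],[0,0,0,0,0,0,0],[0,0,0,0,0,0,0]]' >/dev/null; python3 chk.py && {
python3 -m handwheel '[[0,0,0,0.002,0,0,0],[0,0,0,0.002,0,0,0],[0,0,0,0,0,0,-3.5],[0,0,0,0,0,0,0],[0,0,0,-0.002,0,0,0],[0,0,0,-0.0022,0,0,0],[0,0,0,0,0,0,0],[0,0,0,0,0,0,0]]' >/dev/null; python3 chk.py; } && {
python3 -m handwheel '[[0,0,0,0.002,0,0,0],[0,0,0,0.002,0,0,0],[0,0,0,0,0,0,-3.5],[0,0,0,0,0,0,0],[0,0,0,-0.002,0,0,0],[0,0,0,-0.0022,0,0,0],[0,0,0,0,0,0,0],[0,0,0,0,0,0,0]]' >/dev/null; python3 chk.py; } && {
python3 -m handwheel '[[0,0,0,0.002,0,0,0],[0,0,0,0.002,0,0,0],[0,0,0,0,0,0,-3.5],[0,0,0,0,0,0,0],[0,0,0,-0.002,0,0,0],[0,0,0,-0.0022,0,0,0],[0,0,0,0,0,0,0],[0,0,0,0,0,0,0]]' >/dev/null; python3 chk.py; }; python3 -c "
from st import *;print(s['time'])"
```

```text
pos [0.5721294  0.00901756 0.09076511] tool y az 93.40686254737241 z [-3.71646643e-04 -7.37859857e-04 -9.99999659e-01] j7 1.6534378857836067 F [ 6.13442171  2.50776083 -7.16930411] T [ 0.62239625 -1.52072394  0.03271121]
pos [0.57210945 0.0089765  0.09251562] tool y az 96.9656931785823 z [-4.63491310e-04 -1.20493032e-04 -9.99999885e-01] j7 1.7136252633904296 F [ 2.97887704  1.70072532 -2.12266463] T [ 0.38444855 -0.74886972  0.04111996]
pos [0.57210945 0.0089765  0.09251562] tool y az 96.9656931785823 z [-4.63491310e-04 -1.20493032e-04 -9.99999885e-01] j7 1.7136252633904296 F [ 2.97887704  1.70072532 -2.12266463] T [ 0.38444855 -0.74886972  0.04111996]
14.375
```

The knob is free at az 97°, a dial reading of about 0.19: it rose to 0.0925 with only 2 to 3 N. I pull on gently.

```bash
python3 -m handwheel '[[0,0,0,-0.0015,0,0,0],[0,0,0,-0.0015,0,0,0],[0,0,0,0,0,0,0],[0,0,0,0,0,0,0]]' 30 >/dev/null; python3 st.py;python3 -m handwheel '[[0,0,0,-0.0015,0,0,0],[0,0,0,-0.0015,0,0,0],[0,0,0,0,0,0,0],[0,0,0,0,0,0,0]]' >/dev/null; python3 st.py
```

```text
pos [0.57215226 0.0090001  0.09567123] tool y az 96.97738650661825 z [-3.58599661e-04 -5.59147970e-05 -9.99999934e-01] j7 1.7127123385345533 F [ 2.42596083  1.48028465 -1.46415754] T [ 0.21969785 -0.53821603  0.00103206]
pos [0.57214946 0.00899255 0.09864803] tool y az 96.9750345648297 z [-3.42091458e-04 -4.12672147e-05 -9.99999941e-01] j7 1.7116377331954225 F [ 1.49960567  0.45711035 -1.08873659] T [ 0.15095039 -0.42479007 -0.03015218]
```

```bash
python3 -m handwheel '[[0,0,0,-0.0015,0,0,0],[0,0,0,-0.001,0,0,0],[0,0,0,0,0,0,0],[0,0,0,0,0,0,0]]' >/dev/null; python3 st.py;python3 -m handwheel '[[0,0,0,-0.001,0,0,0],[0,0,0,0,0,0,0],[0,0,0,0,0,0,0]]' >/dev/null; python3 st.py;python3 -m handwheel '[[0,0,0,-0.001,0,0,0],[0,0,0,0,0,0,0],[0,0,0,0,0,0,0]]' >/dev/null; python3 st.py
python3 - <<'E'
from h import *
im,d=ctrl.get_image("scene");a=im[190:310,240:400];cv2.imwrite("pics/s3.png",cv2.resize(a,(800,600),interpolation=cv2.INTER_CUBIC))
E
```

```text
pos [0.57214439 0.00904024 0.10108078] tool y az 96.98135469995691 z [-3.44384010e-04 -6.63894835e-05 -9.99999938e-01] j7 1.7107535577276098 F [ 0.97126304  0.51316298 -2.40242264] T [ 0.0646641  -0.29162918  0.03415931]
pos [0.57216494 0.00903028 0.10202683] tool y az 96.98022177674872 z [-3.24438415e-04 -8.74247882e-05 -9.99999944e-01] j7 1.71040905149163 F [ 0.97086083 -0.06581849 -1.99400438] T [ 0.0310708  -0.21736797  0.10151162]
pos [0.57210151 0.00902778 0.10239396] tool y az 96.98302473464769 z [-5.45416795e-04 -3.25142850e-04 -9.99999798e-01] j7 1.7100554214367831 F [ 2.12966184 -0.88162765 -9.48469449] T [-0.01234059 -0.82719105  0.00175627]
```

View pics/s3.png

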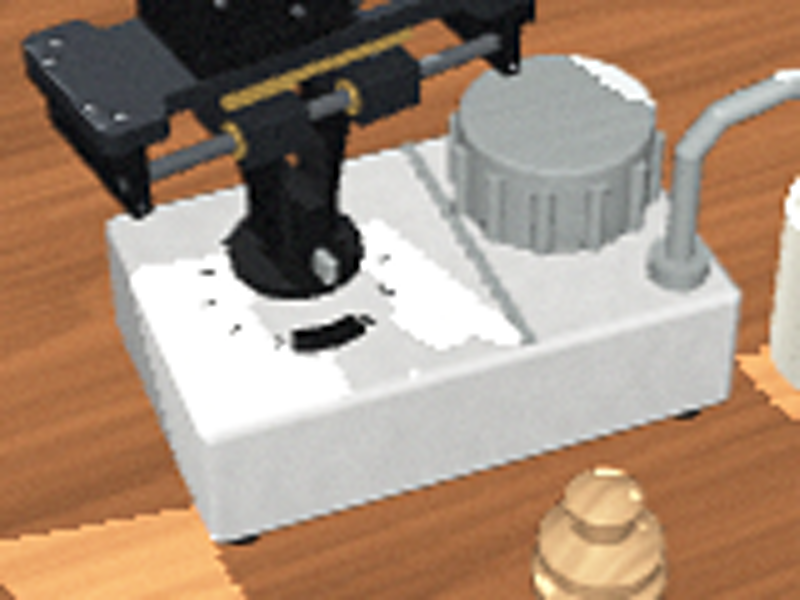

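The knob is clearly raised, with its skirt well above the deck and the nose at (325,265). It hit the stop 14 mm up with 9.5 N, and the filter has not moved. I ease off, let go and rise.

```bash
python3 -m handwheel '[[0,0,0,0.001,0,0,0],[0.04,0,0,0,0,0,0],[0.04,0,0,0,0,0,0],[0.04,0,0,0,0,0,0],[0.04,0,0,0,0,0,0],[0.04,0,0,-0.02,0,0,0],[0.04,0,0,-0.03,0,0,0],[0.04,0,0,-0.05,0,0,0],[0.04,0,0,-0.02,0,0,0],[0.04,0,0,0,0,0,0],[0.04,0,0,0,0,0,0]]'
python3 - <<'E'
from st import *
im,d=ctrl.get_image("wrist");P=pts("wrist",d);v=cv2.cvtColor(im,cv2.COLOR_BGR2HSV)[...,2]
b=(v<90)&(P[...,2]>.113)&(P[...,2]<.14)&(np.hypot(P[...,0]-.573,P[...,1]-.008)<.04)
print("bar top z",np.median(P[b][:,2]),cv2.minAreaRect(P[b][:,:2].astype(np.float32)))
im,d=ctrl.get_image("side");P=pts("side",d);hs=cv2.cvtColor(im,cv2.COLOR_BGR2HSV)
k,l,st,_=cv2.connectedComponentsWithStats(((abs(P[...,2]-.075)<.006)&(hs[...,1]<60)&(P[...,0]>.4)&(P[...,0]<.8)&(abs(P[...,1])<.3)).astype(np.uint8))
print(cv2.minAreaRect(P[l==1+np.argmax(st[1:,4])][:,:2].astype(np.float32)))
E
```

```text
time: 18.05
position: [0.5716, 0.0092, 0.2207]
tool_rot: [0.191, -3.134, -0.0]
ft_force: [-0.1, -0.9, 0.8]
grip_width: 0.459
grip_force: 0.0
pos [0.57157568 0.00919439 0.22072624] tool y az 96.98416020514954 z [-1.94422852e-03 -8.54907529e-05 -9.99998106e-01] j7 1.6791804012778018 F [-0.10068739 -0.89659814  0.84827719] T [0.07349558 0.00163898 0.03768952]
bar top z 0.13017442402831014 ((0.5706637501716614, 0.008290485478937626), (0.041597675532102585, 0.012677693739533424), 7.1026201248168945)
((0.5755795836448669, 0.06144515424966812), (0.24002811312675476, 0.15002308785915375), 85.76882934570312)
```

The bar top is now at 0.130, 13.6 mm higher than before. The dial reads about +0.19 and the filter is where it was.

```bash
python3 -c "
from bench import ctrl
print(ctrl.close_job())"
```

```text
the job is handed in; nothing more can be done
None
```

The knob is turned to the mark (dial about +0.19 rad), pulled out about 13.6 mm to its stop and let go; the filter shifted less than 1 mm, nothing else was touched, and the job is handed in (no verdict was returned).

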